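# Clear the trimming and set the tube to the stop

### The arm

A 6-joint arm with a two-finger parallel gripper is mounted at the origin on the work surface. World frame = base frame: x ahead of the robot, y to its left, z up, the work surface at z = 0. Lengths are in mm, angles in rad, forces in N, time in s.
With the tool pointing down it reaches from about 400 to 925 mm from the base axis. Payload 12.5 kg.
Tool frame: the origin (TCP) lies midway between the tips of the shut fingers; the grasp point (between the pads) lies 19 mm behind it; z points along the fingers, y is the line along which they close (so a half turn about z gives the same grasp; the last joint's range is limited). The gripper opens to 95 mm and grips with 3 to 60 N. Pads are 20 mm wide; open, the fingers measure 119 mm over their backs; the gripper's body (75 mm by 180 mm) begins 59 mm behind the grasp point.
Start: joints at [-0.106, 0.491, 1.559, -0, 1.092, -0.106], TCP at [625.017, 0.021, 214.661] pointing down, gripper open.
Joint ranges: [-3.1, 3.1], [-0.84, 2.19], [0.05, 2.79], [-1.13, 4.28], [0.06, 2.93], [-2.69, 2.69]. Speed limits (rad/s): [2.22, 2.22, 2.79, 3.14, 3.14, 3.14].

### API

Orientations are given as [roll, pitch, yaw] about the fixed x, y, z axes, in that order (R = Rz(yaw) Ry(pitch) Rx(roll)).
In Python, from cell import readout, eyes, env gives the robot as it stands.
- The arm moves only by the tool move_arm, never from a script. Its argument "plan" is a list of rows, each a list of 3 entries, a list of its own where there are three numbers: the turn, a rotation vector about the tool's x, y, z in degrees, then the shift along the tool's x, y, z in m, then the gripper command: -1 is shut, 1 is fully open, values between are in proportion. In form: [[[ax, ay, az], [x, y, z], jaw], ...]. A call has 1 to 5 rows; each row is the pose to reach, as a shift and turn from the pose commanded when the call began, along the tool's axes at that moment; what a row does not reach only later rows make up. A row lasts 1/8 s, in which the tool goes at most 62.5 mm and 10.7 degrees, less where a joint would pass 70% of its speed; a pose out of reach is approached as far as the arm can. A call with a gripper value outside its range is refused whole. The fingers move at their own pace and stop on an object; the grip force is fixed at half the most. Time passes only in rows, so rows that repeat a pose let the fingers close. It gives the time, the measured TCP pose, the force, the opening and the grip force at its end, in the units of the state.
- readout.state(): the state, without advancing time (a new reading comes with each control period).
- eyes.read_camera(name): name is "scene" or "side" or "wrist"; returns a dict with "img" (420x560x3 uint8, red, green, blue), "K" (3x3 intrinsics, pixels), "dist" ([k1, k2, p1, p2, k3] as OpenCV has them; the pictures are not rectified), "extrinsics" (4x4, takes a point from camera to world coordinates). Camera axes: x right, y up, looking along -z (the intrinsics and any distortion apply to the point x, -y, -z); pixel columns grow to the right and rows downward; lengths in mm; the calibration is good to about 2 mm. A picture is of the moment at which its call begins. There is no depth.
- env.job_done(): hands the job in; it is judged then, once.
Trained networks look in a picture, given as the dict that the camera call returned (one of the last four; its "shot" number tells which), for a name from the list of things; names that differ only in an ending like _2 or _b are one class to them, and where a whole thing is asked for, a point or a joint stands for the part that bears it (a point fixed in the world has none). Each returns a list of dicts, best first, with "score" (0 to 1); they miss things now and then, are a little off and sometimes report something else, mostly with a low value. They report only what shows in the picture. A call takes as long as a camera call. They do not tell look-alikes from the thing itself.
- eyes.cut_out(picture, name): "mask" (420x560 bool, what is visible of it) and "uv" ([column, row] in pixels, amid what is visible of it).
The state is a dict: "t": time; "joints": joint angles; "qvel": joint speeds; "tau": joint torques, N m; "eef_pos": TCP position; "tcp_rot": TCP orientation; "ft_force": force on the tool from outside, world axes, zero at the start; "moment": the same for the moment, N m; "opening": opening from 0.0 (shut) to 1.0 (fully open); "grip_force": force on a finger pad.
Only numpy, scipy, OpenCV 4.12 (cv2) and the standard library are available. Lean on these libraries where they do the work, as an engineer would, in place of code of your own. Each camera call takes 0.05 s, during which the arm holds its last target. There are 200 camera calls.

### The job

Slide the short trimming along the fence and off the table edge, by feeding the long tube up behind it or by hand, so that it drops into the scrap bin below; lift neither piece. Then slide the long tube on along the fence until it is pressed snug against the length stop, gently, without ramming the stop or shifting it. Last, swing the cam lever until it clamps the tube firmly against the fence, without forcing the lever, and let go, leaving the other things on the table alone.

Things in the scene. Friction and masses are not known exactly. Their poses are not given: they have to be found in the camera images.
- fence: fixture with a straight angle-iron fence, 25 mm high, from its y = -290 to -20 mm. Origin on the table top in the plane of the fence's guiding face, near the table edge. +y runs along the fence and out over the edge (the feeding direction, within 0.15 rad of world y); +x from the guiding face to the fence's back, away from the robot. Tube and trimming lie at x < 0, within 1 mm of the face
- fence_end (a point): end of the fence towards the edge: guiding face, 20 mm short of the fence's origin, at the fence's top (25 mm up). The table top is at world z = 0 and its left edge is the line world y = 0.200 m
- rod (a point): middle of the 12 mm steel stop rod behind the fence (52 mm behind the guiding face, 26 mm up, parallel to the fence), held in two brackets 42 mm high
- bar: the long piece: plain square steel tube 30 x 30 mm, 280 mm long, 0.35 to 0.65 kg, lying along the fence. Origin: centre of its underside. Its y axis runs along its length, +y towards the edge; the end faces are 140 mm from the origin. Sliding it takes about 2 to 5 N; the stop should feel no more than 20 N
- bar_front (a point): centre of the tube's front end face (15 mm above its underside)
- bar_rear (a point): centre of the tube's rear end face, where it can be pushed (15 mm above its underside)
- trim: the trimming: a short piece of the same square tube, 30 x 30 mm, 38 mm long along its y axis, lying against the fence between the long tube's front end and the edge. Origin: centre of its underside
- bin: open grey steel scrap bin on a stand, below the table's left edge. Outside 300 mm (its x) x 240 mm (its y) x 100 mm high, 3 mm walls. Origin: centre of its underside; its rim lies 65 mm below the table top
- stop: length stop: a collar clamped on the rod, with a steel arm across the tube's line beyond the table edge and a screw through the arm whose round 18 mm head faces the tube's end. Origin: on the screw's axis at the arm's near face, 15 mm above table height. The head's face stands 5 to 29 mm nearer the tube (fence -y), set by hand differently each time: feel for it. The trimming falls before the stop
- cam: eccentric cam clamp on the robot's side of the tube: a 40 mm steel disc with a lever. Origin: on its vertical pivot at table height, at fence x = -54, y = -90 mm. The lever points along its -x axis. Anticlockwise from above closes it: its yaw less the fence's is 0 fully open (lever square to the fence), 1.75 at the end of travel. It starts at 0 to 0.35 and bites at about 1.0 to 1.1
- knob (a point): centre of the upright black knob at the end of the cam's lever: 24 mm diameter, from 17 to 49 mm above the table, 104 mm from the pivot. It turns with about 2 N here and stays where left; once the disc bites on the tube the push needed rises, and 4 N or more above the free push means firmly clamped
- hammer: bystander: hammer lying on the table, about 300 mm. Origin: underside
- wrench: bystander: steel spanner lying on the table. Origin: underside
- wire_brush: bystander: hand brush lying at the right of the table. Origin: underside
- cut_piece: bystander: finished piece of the same square tube, 30 x 30 mm, 120 mm long, lying apart on the table. Origin: underside
- tape: bystander: black tape measure standing on edge, 70 x 34 mm, 64 mm high. Origin: underside
- spray: bystander: grey spray can, 56 mm diameter, 170 mm high. Origin: underside
- square: bystander: steel try square lying flat, stock 110 mm, blade 150 mm, 18 mm high. Origin: underside
Mind the look-alikes: they are no part of the job. Of the things like the trim, leave any that is orange or purple; of the rest the larger one is meant.

How it is judged (in metres and radians):
On the way, in this order (a step that is already met when the one before it is completed fails the run):
1. the trimming has been slid off the edge and lies in the scrap bin (x of trim in the frame of bin between -0.15 and 0.15 m and y of trim in the frame of bin between -0.12 and 0.12 m and z of trim in the frame of bin between -0.01 and 0.095 m), for 0.2 s.
2. the tube is pressed snug against the length stop (2 N or more) (distance between bar_front and stop_screw_head below 0.0042 m and angle between the y axis of bar and the y axis of fence, either way round below 0.03 rad and contact force between bar and stop above 2 N), for 0.1 s.
3. the cam clamps the tube against the fence (20 N or more) (distance between bar_front and stop_screw_head below 0.0042 m and angle between the y axis of bar and the y axis of fence, either way round below 0.03 rad and contact force between cam and bar above 20 N), for 0.2 s.
At the end, for the whole second after the job is handed in: The trimming lies at rest in the bin; the tube's front end is within 1.5 mm of the face of the stop's screw head (5 mm thick), the tube parallel to the fence within 0.03 rad, and the cam presses on it with 20 N or more after letting go; nothing moves (all of step 1 and all of step 3 and linear speed of bar below 0.01 m/s and linear speed of trim below 0.02 m/s); the robot touches nothing.
It fails at once if the stop is rammed (over 20 N from the tube) or shifted by over 2 mm (contact force between bar and stop above 20 N or distance of stop from where it was at the start of the episode above 0.002 m).
It fails at once if the tube or the trimming is lifted more than 12 mm off the table (height (world z) of any of bar, trim above 0.012 m).
It fails at once if the cam lever is forced with over 15 N (contact force between cam and the fingers above 15 N or contact force between cam and the arm above 15 N).
It fails at once if a bystander is moved by over 15 mm (distance of any of hammer, wrench, wire_brush, cut_piece, tape, spray, square from where it was at the start of the episode above 0.015 m).
It also fails if it takes over 67 s, if anything falls off the work surface, if the arm or the gripper's body presses on something with over 40 N, if the wrist force passes 120 N, or if a joint passes its speed limit or range.

## Working session

There is one attempt and no reset: what is moved stays moved. The work goes in short steps, Python scripts to look and compute and a tool call to move; the robot and the scene stay as the last step left them, time stands still between calls to the robot, and variables do not carry over. Pictures are saved under pics/ and viewed, at most 10 in all, crops included, and the job is handed in when it is done.

Besides the shell and the picture viewer there is one more tool, called after ">>>" as name([rows], argument=value, ...), one row to a line, values as JSON. move_arm: Moves the arm, as the interface text tells. Its arguments: {"type":"object","properties":{"plan":{"type":"array","items":{"type":"array"}}},"required":["plan"]}

```bash
mkdir -p pics; cat > h.py <<'E'
import numpy as np, cv2
from cell import readout, eyes, env
def ray(p,uv):
    n=cv2.undistortPoints(np.array([[uv]],float),p["K"],np.array(p["dist"],float))[0,0]
    E=np.array(p["extrinsics"]); d=E[:3,:3]@np.array([n[0],-n[1],-1.]); return E[:3,3],d
def atz(p,uv,z):
    o,d=ray(p,uv); return o+d*(z-o[2])/d[2]
def proj(p,X):
    E=np.array(p["extrinsics"]); c=E[:3,:3].T@(np.array(X,float)-E[:3,3]); c=c*[1,-1,-1]
    return cv2.projectPoints(c.reshape(1,1,3),np.zeros(3),np.zeros(3),p["K"],np.array(p["dist"],float))[0].ravel()
E
python3 - <<'E'
from h import *
s=readout.state(); print({k:np.round(v,3).tolist() for k,v in s.items()})
ims=[]
for c in ["scene","side","wrist"]:
    p=eyes.read_camera(c); cv2.imwrite(f"pics/{c}0.png",p["img"][:,:,::-1])
    print(c,np.round(np.array(p["extrinsics"])[:3,3]))
    for n,z in [("bar",30),("trim",30),("cam",20),("knob",49),("fence_end",25),("fence",25),("stop",15),("bar_rear",15),("bar_front",15),("bin",-65)]:
        for r in eyes.cut_out(p,n)[:3]:
            if r["score"]>.2: print(n,round(r["score"],2),np.round(r["uv"]),r["mask"].sum(),np.round(atz(p,r["uv"],z)))
E
```

```text
{'t': 0.0, 'joints': [-0.106, 0.492, 1.559, 0.0, 1.092, -0.106], 'qvel': [0.0, -0.0, -0.001, 0.0, 0.001, 0.001], 'tau': [-0.001, -61.264, -25.818, 0.069, 0.048, -0.0], 'eef_pos': [624.76, 0.063, 214.044], 'tcp_rot': [-3.14, -0.0, 1.571], 'ft_force': [-0.442, -0.324, 0.255], 'moment': [0.038, 0.021, 0.003], 'grip_force': 0.0, 'opening': 1.001}
scene [935. 546. 791.]
bar 0.67 [282. 238.] 1291 [563.   2.  30.]
bar 0.36 [323. 126.] 367 [ 196. -321.   30.]
bar 0.23 [345. 355.] 915 [622. 310.  30.]
trim 0.91 [393. 238.] 335 [339. 143.  30.]
trim 0.8 [313. 290.] 311 [586. 159.  30.]
trim 0.71 [309. 214.] 150 [463. -29.  30.]
cam 0.81 [325. 262.] 404 [515. 108.  20.]
cam 0.57 [187. 211.] 543 [ 712. -212.   20.]
knob 0.64 [324. 261.] 456 [531. 120.  49.]
fence_end 0.73 [298. 282.] 4990 [601. 122.  25.]
fence 0.9 [299. 281.] 4600 [596. 120.  25.]
fence 0.48 [278. 239.] 1286 [568.  -5.  25.]
fence 0.46 [298. 167.] 607 [ 376. -198.   25.]
stop 0.73 [344. 359.] 867 [623. 310.  15.]
stop 0.28 [280. 238.] 1285 [560. -11.  15.]
bar_rear 0.79 [280. 240.] 1407 [562.  -7.  15.]
bar_rear 0.53 [300. 285.
[... 588 characters left out ...]
8 [164. 303.] 1164 [629. 309.  15.]
bar_rear 0.78 [233. 209.] 1231 [564.  -6.  15.]
bar_front 0.71 [281. 119.] 1210 [ 514. -532.   15.]
bin 0.58 [218. 360.] 23327 [525. 360. -65.]
bin 0.51 [324. 117.] 467 [ 382. -746.  -65.]
wrist [626.  73. 383.]
bar 0.72 [222. 177.] 7469 [565.  14.  30.]
trim 0.96 [124. 225.] 853 [463. -34.  30.]
trim 0.86 [231.  25.] 1862 [579. 150.  30.]
trim 0.65 [ 21. 200.] 978 [360.  -9.  30.]
cam 0.85 [168.  78.] 3245 [517. 107.  20.]
knob 0.84 [162.  75.] 3243 [520. 106.  49.]
fence_end 0.59 [260.  86.] 20329 [603.  99.  25.]
fence 0.92 [260.  90.] 19593 [604.  95.  25.]
bar_rear 0.79 [220. 173.] 7671 [561.  16.  15.]
bar_front 0.91 [220. 174.] 7656 [561.  14.  15.]
```

View pics/wrist0.png

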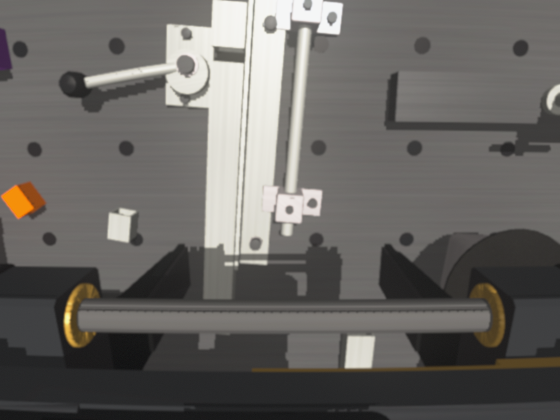

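View pics/scene0.png

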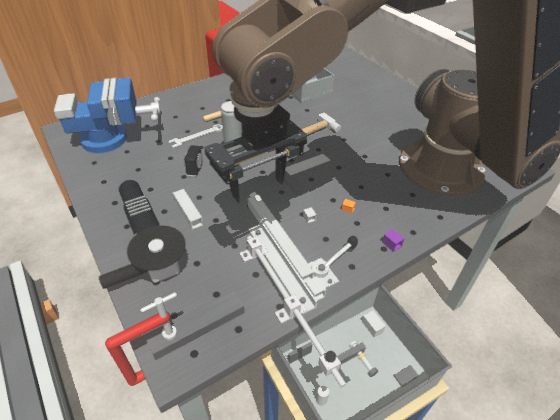

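View pics/side0.png

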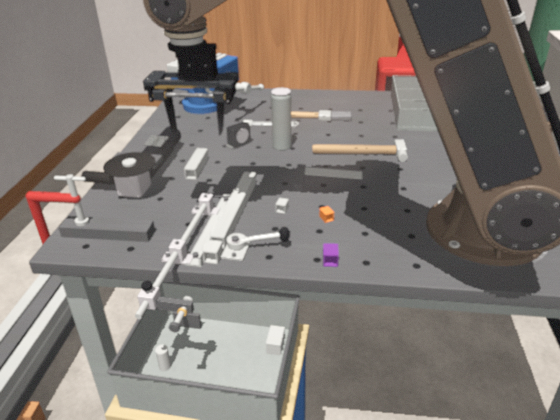

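Wrist: the tube and fence run from about (220,350) up to (235,0), with the trim at (231,25). The cam pivot is at (185,68) and the knob at (75,85). The grey decoy is at (122,225), orange at (22,200), and purple at the left edge. The scene and side views agree, and show the stop arm over the bin. The gripper hides the tube's rear, so I'm backing off to see it.

>>> move_arm([
  [[0,0,0],[-0.05,-0.02,0],-1],
  [[0,0,0],[-0.1,-0.04,0],-1],
  [[0,0,0],[-0.15,-0.05,0],-1],
  [[0,0,0],[-0.15,-0.05,0],-1],
  [[0,0,0],[-0.15,-0.05,0],-1],
])

```text
t: 2.28
eef_pos: [575.0, -149.7, 214.6]
tcp_rot: [3.142, -0.0, 1.57]
ft_force: [-0.5, 0.0, -1.1]
opening: 0.529
grip_force: 0.0
```

```bash
python3 - <<'E'
from h import *
p=eyes.read_camera("wrist"); v=p["img"][:,:,::-1].copy()
for n,z in [("bar",30),("trim",30),("knob",49),("cam",20),("fence",25),("spray",85),("wrench",5),("hammer",10),("tape",64)]:
    for r in eyes.cut_out(p,n)[:3]:
        if r["score"]<.3: continue
        m=r["mask"].astype(np.uint8); box=cv2.boxPoints(cv2.minAreaRect(cv2.findNonZero(m)))
        print(n,round(r["score"],2),np.round(r["uv"]),[np.round(atz(p,b,z)[:2]).tolist() for b in box])
        if n in("bar","trim"): cv2.drawContours(v,cv2.findContours(m,0,1)[0],-1,(0,0,255),1)
for y in np.arange(-150,201,50): 
    u=proj(p,[550,y,0]); cv2.putText(v,f"{y}",tuple(int(i) for i in u),0,.35,(0,255,255))
print(p["K"][0],readout.state()["eef_pos"])
cv2.imwrite("pics/w1.png",v)
E
```

```text
bar 0.65 [269.  97.] [[534.0, -158.0], [551.0, 23.0], [581.0, 21.0], [568.0, -161.0]]
trim 0.74 [49. 46.] [[335.0, -8.0], [362.0, 7.0], [383.0, -23.0], [356.0, -39.0]]
trim 0.6 [155.  77.] [[442.0, -53.0], [448.0, -25.0], [477.0, -29.0], [471.0, -57.0]]
knob 0.62 [316.  49.] [[573.0, -85.0], [580.0, 19.0], [654.0, 15.0], [653.0, -89.0]]
fence 0.72 [312.  54.] [[572.0, -85.0], [582.0, 26.0], [660.0, 21.0], [657.0, -91.0]]
spray 0.44 [264.  96.] [[541.0, -146.0], [555.0, 7.0], [580.0, 6.0], [570.0, -148.0]]
hammer 0.67 [265.  97.] [[530.0, -164.0], [549.0, 29.0], [581.0, 26.0], [567.0, -166.0]]
tape 0.93 [333. 358.] [[599.0, -325.0], [599.0, -292.0], [641.0, -294.0], [642.0, -327.0]]
[368.82676832   0.         284.188173  ] [ 575.07167087 -149.71179552  214.66275956]
```

View pics/w1.png

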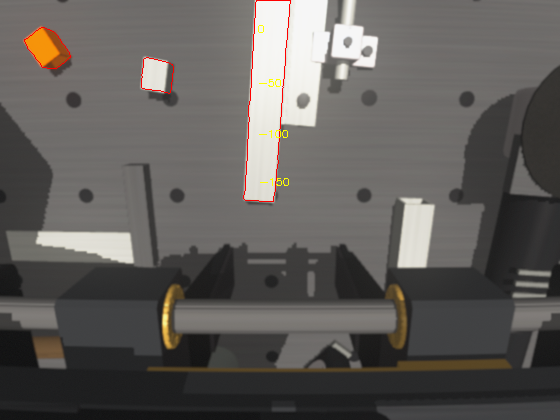

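The tube's rear top edge runs from (244,200) to (274,202), and its sides go up to (257,0) and (291,0).

```bash
python3 - <<'E'
from h import *
p=eyes.read_camera("wrist")
for u in [(244.5,200),(274,202),(257,1),(290.5,1),(282,125)]: print(u,np.round(atz(p,u,30),1))
r=eyes.cut_out(p,"bar")[0]; m=r["mask"]
for s,f in (("L",np.min),("R",np.max)):
    P=np.array([atz(p,(f(np.nonzero(m[v])[0])+(s=="R"),v),30)[:2] for v in range(5,190)])
    k=np.polyfit(P[:,1],P[:,0],1); print(s,k, "x at y=0; slope", np.std(P[:,0]-np.polyval(k,P[:,1])))
for c in("scene","side"):
    q=eyes.read_camera(c)
    for n,z in [("knob",49),("cam",20),("stop",15),("trim",30),("bar",30)]:
        for r in eyes.cut_out(q,n)[:3]:
            if r["score"]>.4:
                B=cv2.boundingRect(cv2.findNonZero(r["mask"].astype(np.uint8))); print(c,n,round(r["score"],2),np.round(r["uv"]),B,np.round(atz(q,r["uv"],z)))
    if c=="scene": cv2.imwrite("pics/s1.png",cv2.resize(q["img"][200:400,230:430,::-1],None,fx=3,fy=3))
E
```

```text
(244.5, 200) [ 536.9 -158.4   30. ]
(274, 202) [ 565.9 -160.4   30. ]
(257, 1) [552.  20.  30.]
(290.5, 1) [581.2  20.   30. ]
(282, 125) [573.8 -86.5  30. ]
L [8.21260483e-02 5.48870724e+02] x at y=0; slope 0.5478803770253622
R [8.17435978e-02 5.79901817e+02] x at y=0; slope 0.4725817961032401
scene knob 0.92 [324. 262.] (311, 236, 47, 42) [533. 123.  49.]
scene knob 0.57 [293. 279.] (240, 220, 138, 166) [615. 124.  49.]
scene cam 0.79 [328. 258.] (311, 236, 48, 42) [502. 101.  20.]
scene stop 0.7 [345. 357.] (319, 341, 58, 35) [618. 309.  15.]
scene trim 0.86 [394. 238.] (382, 229, 22, 23) [338. 145.  30.]
scene trim 0.7 [314. 286.] (305, 277, 21, 23) [578. 152.  30.]
scene trim 0.69 [348. 204.] (342, 200, 12, 12) [356.  -3.  30.]
scene bar 0.62 [282. 238.] (248, 195, 65, 86) [562.  -1.  30.]
side knob 0.86 [248. 238.] (227, 227, 64, 24) [500. 145.  49.]
side cam 0.75 [249. 236.] (228, 228, 62, 22) [507. 100.  20.]
side stop 0.71 [165. 305.] (138, 282, 54, 51) [627. 313.  15.]
side trim 0.93 [212. 251.] (202, 240, 21, 24) [572. 169.  30.]
side trim 0.69 [326. 216.] (320, 207, 14, 15) [346.  22.  30.]
side trim 0.62 [330. 256.] (323, 244, 16, 24) [334. 163.  30.]
side bar 0.74 [234. 209.] (210, 173, 46, 75) [557.  14.  30.]
side bar 0.62 [166. 304.] (138, 281, 56, 51) [619. 325.  30.]
```

View pics/s1.png

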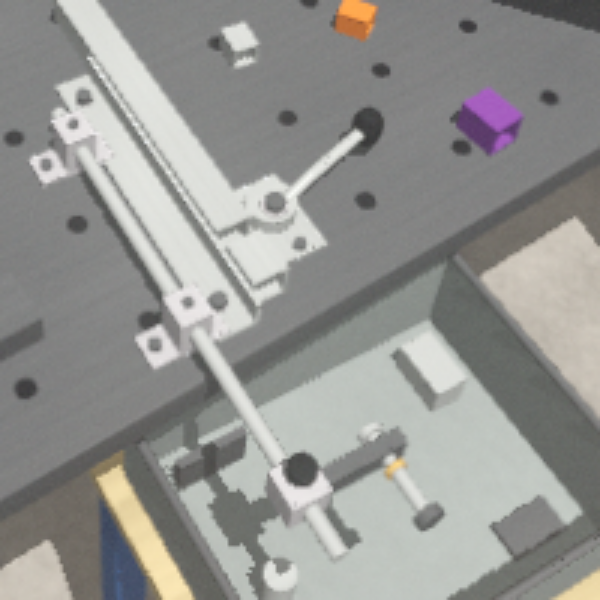

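The stop's screw head is near (353,344) in the scene picture, with the arm at about (360,350). Checking the stop, spray and hammer positions before I go down.

```bash
python3 - <<'E'
from h import *
for c in("scene","side"):
    q=eyes.read_camera(c)
    for n,z in [("spray",85),("hammer",10),("tape",30)]:
        for r in eyes.cut_out(q,n)[:2]:
            if r["score"]>.4:
                box=cv2.boxPoints(cv2.minAreaRect(cv2.findNonZero(r["mask"].astype(np.uint8)))); print(c,n,round(r["score"],2),np.round(atz(q,r["uv"],z)),[np.round(atz(q,b,z)[:2]).tolist() for b in box])
    if c=="scene":
        print("head",atz(q,(353,344.5),15),"arm",atz(q,(357,348),15),"knob",atz(q,(230+123,200+38),49), "pivot", atz(q,(230+91,267),25))
        print("front pred px",proj(q,[574.5,119.5,30]),"edge",proj(q,[585,200,0]))
E
```

```text
scene spray 0.78 [ 519. -319.   85.] [[475.0, -471.0], [424.0, -448.0], [525.0, -249.0], [569.0, -269.0]]
scene spray 0.52 [ 428. -135.   85.] [[493.0, -155.0], [333.0, -243.0], [332.0, -125.0], [483.0, -52.0]]
scene hammer 0.72 [ 232. -366.   10.] [[367.0, -429.0], [80.0, -403.0], [142.0, -294.0], [408.0, -325.0]]
scene tape 0.61 [ 622. -378.   30.] [[668.0, -320.0], [609.0, -453.0], [566.0, -426.0], [629.0, -295.0]]
head [588.69709182 297.10158759  15.        ] arm [586.85092211 307.11116264  15.        ] knob [432.6674377  102.74038474  49.        ] pivot [533.06256202 116.30024557  25.        ]
front pred px [306.94679885 274.75890778] edge [324.07533576 311.37669018]
side hammer 0.7 [ 252. -362.   10.] [[402.0, -398.0], [129.0, -418.0], [140.0, -293.0], [394.0, -273.0]]
side tape 0.77 [ 618. -368.   30.] [[676.0, -463.0], [601.0, -468.0], [571.0, -287.0], [638.0, -281.0]]
```

>>> move_arm([
  [[0,0,4.7],[-0.042,-0.03,0.05],-1],
  [[0,0,4.7],[-0.042,-0.03,0.1],-1],
  [[0,0,4.7],[-0.042,-0.03,0.15],-1],
  [[0,0,4.7],[-0.042,-0.03,0.195],-1],
  [[0,0,4.7],[-0.042,-0.03,0.204],-1],
])

```text
t: 4.5
eef_pos: [543.9, -191.5, 8.4]
tcp_rot: [-3.138, -0.002, 1.489]
ft_force: [0.2, -0.2, 0.7]
opening: -0.001
grip_force: 0.0
```

>>> move_arm([
  [[0,0,0],[0.008,0,0],-1],
  [[0,0,0],[0.015,0,0],-1],
  [[0,0,0],[0.02,0,0],-1],
  [[0,0,0],[0.025,0,0],-1],
  [[0,0,0],[0.03,0,0],-1],
])

```text
t: 5.12
eef_pos: [547.8, -162.0, 11.1]
tcp_rot: [3.141, 0.0, 1.489]
ft_force: [-0.9, -2.3, 1.2]
opening: 0.009
grip_force: 1.1
```

>>> move_arm([
  [[0,0,0],[0.005,0,0],-1],
  [[0,0,0],[0.01,0,0],-1],
  [[0,0,0],[0.016,0,0],-1],
  [[0,0,0],[0.022,0,0],-1],
  [[0,0,0],[0.028,0,0],-1],
])

```text
t: 5.75
eef_pos: [549.8, -133.7, 10.6]
tcp_rot: [-3.142, -0.0, 1.489]
ft_force: [-0.3, -2.3, 1.3]
opening: 0.008
grip_force: 1.3
```

```bash
python3 - <<'E'
from h import *
for c in ("wrist","scene"):
    p=eyes.read_camera(c)
    for n in("bar","trim"):
        for r in eyes.cut_out(p,n)[:2]: print(c,n,round(r["score"],2),np.round(r["uv"]),cv2.boundingRect(cv2.findNonZero(r["mask"].astype(np.uint8))),np.round(atz(p,r["uv"],30)))
    if c=="wrist": cv2.imwrite("pics/w2.png",p["img"][:,:,::-1])
E
```

```text
wrist bar 0.63 [288. 124.] (248, 0, 82, 261) [558. -65.  30.]
wrist trim 0.92 [46. 85.] (9, 49, 80, 74) [464. -41.  30.]
scene bar 0.8 [287. 248.] (253, 204, 68, 86) [569.  32.  30.]
scene trim 0.73 [320. 298.] (311, 285, 22, 26) [585. 182.  30.]
scene trim 0.73 [394. 241.] (382, 230, 22, 21) [343. 150.  30.]
```

View pics/w2.png

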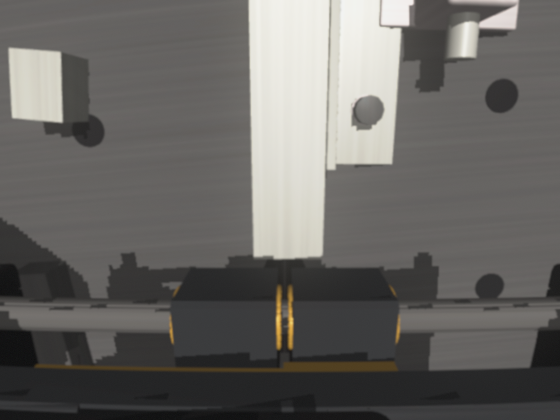

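The wrist view shows the fingers square on the tube's rear end at (288,258), with the tube along the fence. Feeding on.

>>> move_arm([
  [[0,0,0],[0.006,0,0],-1],
  [[0,0,0],[0.012,0,0],-1],
  [[0,0,0],[0.018,0,0],-1],
  [[0,0,0],[0.023,0,0],-1],
  [[0,0,0],[0.028,0,0],-1],
])

```text
t: 6.68
eef_pos: [552.1, -105.9, 10.7]
tcp_rot: [3.142, 0.0, 1.489]
ft_force: [-0.3, -2.6, -1.1]
opening: 0.006
grip_force: 1.0
```

>>> move_arm([
  [[0,0,0],[0.004,0,0],-1],
  [[0,0,0],[0.008,0,0],-1],
  [[0,0,0],[0.012,0,0],-1],
  [[0,0,0],[0.016,0,0],-1],
  [[0,0,0],[0.016,0,0],-1],
])

```text
t: 7.3
eef_pos: [553.4, -89.9, 10.7]
tcp_rot: [-3.142, -0.0, 1.489]
ft_force: [1.0, -0.5, 0.5]
opening: 0.003
grip_force: 0.0
```

```bash
python3 - <<'E'
from h import *
for c in ("scene","side"):
    p=eyes.read_camera(c)
    for n in("bar","trim","stop"):
        for r in eyes.cut_out(p,n)[:3]: print(c,n,round(r["score"],2),np.round(r["uv"]),cv2.boundingRect(cv2.findNonZero(r["mask"].astype(np.uint8))),np.round(atz(p,r["uv"],30)),np.round(atz(p,r["uv"],-150)))
    if c=="scene": cv2.imwrite("pics/s2.png",cv2.resize(p["img"][200:400,230:430,::-1],None,fx=3,fy=3))
E
```

```text
scene bar 0.75 [301. 266.] (262, 215, 72, 97) [573.  93.  30.] [ 488.  -14. -150.]
scene trim 0.9 [393. 239.] (383, 231, 21, 20) [342. 146.  30.] [ 202.   51. -150.]
scene trim 0.64 [311. 217.] (303, 208, 13, 15) [464. -18.  30.] [ 352. -152. -150.]
scene stop 0.59 [345. 357.] (318, 341, 59, 36) [625. 314.  30.] [ 552.  259. -150.]
side bar 0.91 [221. 232.] (198, 189, 51, 85) [568. 104.  30.] [ 635. -136. -150.]
side trim 0.85 [209. 336.] (196, 325, 22, 26) [526. 389.  30.] [ 582.  230. -150.]
side trim 0.56 [328. 255.] (323, 244, 16, 23) [338. 161.  30.] [ 341.  -62. -150.]
side trim 0.52 [325. 214.] (319, 206, 16, 17) [349.  18.  30.] [ 354. -246. -150.]
side stop 0.56 [168. 306.] (138, 281, 56, 52) [615. 329.  30.] [ 696.  153. -150.]
```

View pics/s2.png

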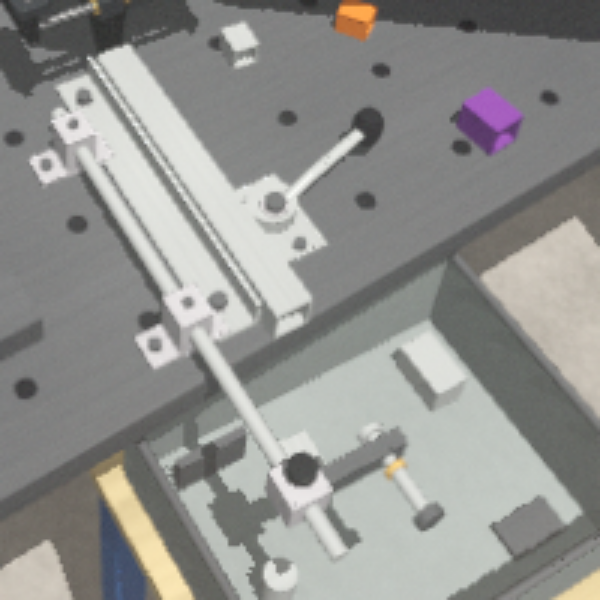

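The trim is off the table. The side view has it at (209,336), which is the bin floor below the edge. The tube front is at the edge, zoomed (290,310), and the stop head is at zoomed (368,435). Feeding on, about 95 mm to go.

>>> move_arm([
  [[0,0,0],[0.004,0,0],-1],
  [[0,0,0],[0.01,0,0],-1],
  [[0,0,0],[0.017,0,0],-1],
  [[0,0,0],[0.024,0,0],-1],
  [[0,0,0],[0.031,0,0],-1],
])

```text
t: 8.32
eef_pos: [556.0, -58.8, 10.7]
tcp_rot: [3.141, 0.0, 1.489]
ft_force: [0.6, -2.1, 0.4]
opening: 0.003
grip_force: 0.9
```

>>> move_arm([
  [[0,0,0],[0.007,0,0],-1],
  [[0,0,0],[0.014,0,0],-1],
  [[0,0,0],[0.021,0,0],-1],
  [[0,0,0],[0.027,0,0],-1],
  [[0,0,0],[0.032,0,0],-1],
])

```text
t: 8.95
eef_pos: [558.6, -27.1, 10.7]
tcp_rot: [3.141, 0.0, 1.489]
ft_force: [0.2, -2.4, 0.8]
opening: 0.011
grip_force: 1.0
```

```bash
python3 - <<'E'
from h import *
s=readout.state(); print(np.round(s["eef_pos"],1),np.round(s["ft_force"],1))
a=eyes.read_camera("scene")["img"][:,:,::-1]; q=eyes.read_camera("side"); b=q["img"][:,:,::-1]
cv2.imwrite("pics/s3.png",np.hstack([cv2.resize(a[280:380,310:390],None,fx=5,fy=5,interpolation=2),cv2.resize(b[240:340,140:220],None,fx=5,fy=5,interpolation=2)]))
f=s["eef_pos"]; y0=f[1]+10
for d in (279,): 
    X=[f[0]+3+.0817*(d+10),y0+d,15]; print("front pred",X)
    p=eyes.read_camera("scene")
    for dd in (0,10,20,30): 
        Y=[X[0]+.0817*dd,X[1]+dd,15]; print(dd,((proj(p,Y)-[310,280])*5).round(),((proj(q,Y)-[140,240])*5+[400,0]).round())
E
```

```text
[558.6 -27.1  10.7] [ 0.2 -2.4  0.8]
front pred [np.float64(585.2132509327967), np.float64(261.8633542403716), 15]
0 [166. 250.] [673. 236.]
10 [180. 270.] [664. 254.]
20 [194. 290.] [655. 273.]
30 [209. 311.] [645. 292.]
```

View pics/s3.png

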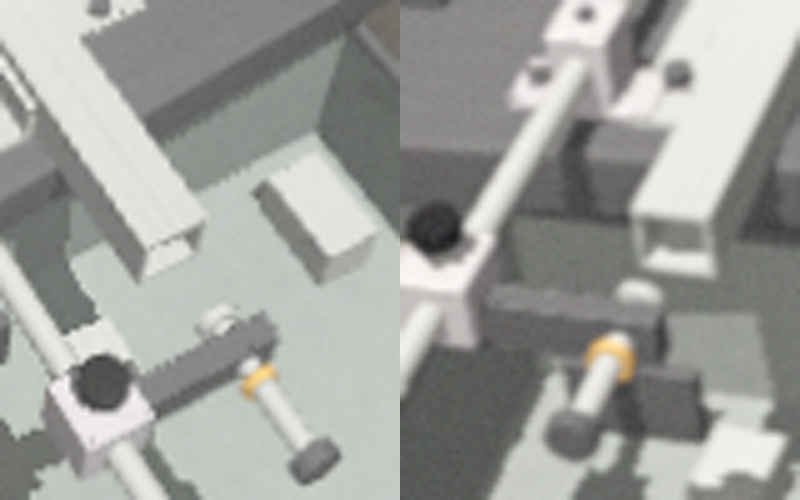

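The tube front face is at (171,255) in the left crop and the head face at about (210,315), so roughly 28 mm remain. I'll go 20 mm, then creep.

>>> move_arm([
  [[0,0,0],[0.004,0,0],-1],
  [[0,0,0],[0.009,0,0],-1],
  [[0,0,0],[0.014,0,0],-1],
  [[0,0,0],[0.017,0,0],-1],
  [[0,0,0],[0.019,0,0],-1],
])

```text
t: 9.72
eef_pos: [560.1, -8.4, 10.6]
tcp_rot: [3.142, 0.0, 1.489]
ft_force: [-0.3, -1.4, -1.1]
opening: 0.007
grip_force: 0.8
```

>>> move_arm([
  [[0,0,0],[0.0005,0,0],-1],
  [[0,0,0],[0.001,0,0],-1],
  [[0,0,0],[0.0015,0,0],-1],
  [[0,0,0],[0.002,0,0],-1],
  [[0,0,0],[0.0025,0,0],-1],
])

```text
t: 10.35
eef_pos: [560.3, -6.1, 10.6]
tcp_rot: [3.142, -0.0, 1.489]
ft_force: [-0.6, -1.7, -0.4]
opening: 0.006
grip_force: 0.8
```

>>> move_arm([
  [[0,0,0],[0.0005,0,0],-1],
  [[0,0,0],[0.001,0,0],-1],
  [[0,0,0],[0.0015,0,0],-1],
  [[0,0,0],[0.002,0,0],-1],
  [[0,0,0],[0.0025,0,0],-1],
])

```text
t: 10.98
eef_pos: [560.5, -3.6, 10.6]
tcp_rot: [3.141, 0.0, 1.489]
ft_force: [-0.0, -2.1, -1.2]
opening: 0.009
grip_force: 0.8
```

>>> move_arm([
  [[0,0,0],[0.0004,0,0],-1],
  [[0,0,0],[0.0008,0,0],-1],
  [[0,0,0],[0.0012,0,0],-1],
  [[0,0,0],[0.0016,0,0],-1],
  [[0,0,0],[0.002,0,0],-1],
])

```text
t: 11.6
eef_pos: [560.7, -1.6, 10.7]
tcp_rot: [3.141, 0.0, 1.489]
ft_force: [-0.9, -1.2, -1.1]
opening: 0.006
grip_force: 0.8
```

```bash
python3 - <<'E'
from h import *
s=readout.state(); print(np.round(s["eef_pos"],1),np.round(s["ft_force"],1))
a=eyes.read_camera("scene")["img"][:,:,::-1]; b=eyes.read_camera("side")["img"][:,:,::-1]
cv2.imwrite("pics/s4.png",np.hstack([cv2.resize(a[290:370,320:384],None,fx=6,fy=6,interpolation=2),cv2.resize(b[260:340,140:204],None,fx=6,fy=6,interpolation=2)]))
E
```

```text
[560.7  -1.6  10.7] [-0.9 -1.2 -1.1]
```

View pics/s4.png

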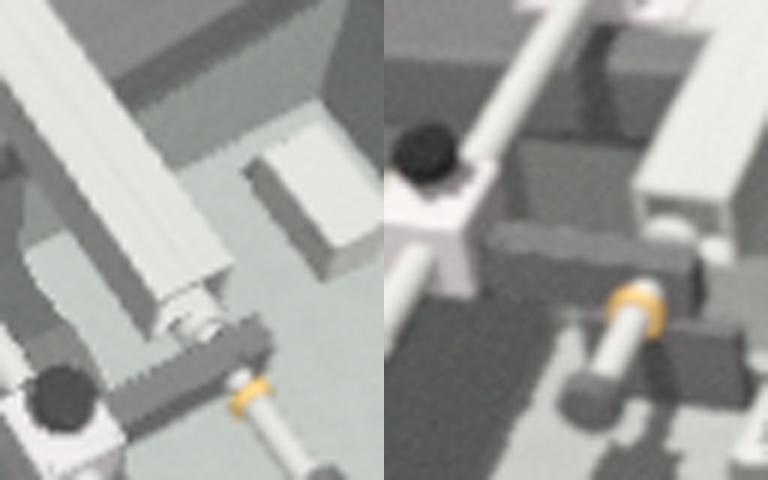

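The head is just in front of the tube mouth, left crop (203,315), with only a few mm left. Creeping slower.

>>> move_arm([
  [[0,0,0],[0.0003,0,0],-1],
  [[0,0,0],[0.0006,0,0],-1],
  [[0,0,0],[0.0009,0,0],-1],
  [[0,0,0],[0.0012,0,0],-1],
  [[0,0,0],[0.0015,0,0],-1],
])

```text
t: 12.32
eef_pos: [560.8, -0.1, 10.7]
tcp_rot: [3.141, 0.0, 1.489]
ft_force: [0.1, -2.6, -0.9]
opening: 0.006
grip_force: 0.9
```

>>> move_arm([
  [[0,0,0],[0.0003,0,0],-1],
  [[0,0,0],[0.0006,0,0],-1],
  [[0,0,0],[0.0009,0,0],-1],
  [[0,0,0],[0.0012,0,0],-1],
  [[0,0,0],[0.0015,0,0],-1],
])

```text
t: 12.95
eef_pos: [560.9, 1.4, 10.6]
tcp_rot: [3.142, 0.0, 1.489]
ft_force: [0.4, -2.0, -0.2]
opening: 0.008
grip_force: 0.9
```

>>> move_arm([
  [[0,0,0],[0.0003,0,0],-1],
  [[0,0,0],[0.0006,0,0],-1],
  [[0,0,0],[0.0009,0,0],-1],
  [[0,0,0],[0.0012,0,0],-1],
  [[0,0,0],[0.0015,0,0],-1],
])

```text
t: 13.58
eef_pos: [561.0, 2.9, 10.7]
tcp_rot: [3.142, -0.0, 1.489]
ft_force: [0.3, -1.4, 0.7]
opening: 0.006
grip_force: 0.9
```

>>> move_arm([
  [[0,0,0],[0.0003,0,0],-1],
  [[0,0,0],[0.0006,0,0],-1],
  [[0,0,0],[0.0009,0,0],-1],
  [[0,0,0],[0.0012,0,0],-1],
  [[0,0,0],[0.0015,0,0],-1],
])

```text
t: 14.2
eef_pos: [561.2, 4.3, 10.7]
tcp_rot: [3.141, 0.0, 1.489]
ft_force: [-0.7, -5.1, 0.4]
opening: 0.004
grip_force: 2.5
```

Contact: the force has risen about 3 N. A touch more and hold.

>>> move_arm([
  [[0,0,0],[0.0001,0,0],-1],
  [[0,0,0],[0.0002,0,0],-1],
  [[0,0,0],[0.0002,0,0],-1],
])

```text
t: 14.58
eef_pos: [561.2, 4.3, 10.7]
tcp_rot: [3.142, 0.0, 1.489]
ft_force: [-1.1, -5.8, -1.2]
opening: 0.002
grip_force: 2.8
```

>>> move_arm([
  [[0,0,0],[0.0001,0,0],-1],
  [[0,0,0],[0.0003,0,0],-1],
  [[0,0,0],[0.0003,0,0],-1],
])

```text
t: 14.95
eef_pos: [561.2, 4.3, 10.7]
tcp_rot: [3.141, 0.001, 1.489]
ft_force: [-1.3, -7.9, 0.1]
opening: 0.005
grip_force: 4.1
```

The force is about 8 N against 2 N of sliding, so the tube is snug. Backing off, lifting, and crossing over to the knob.

>>> move_arm([
  [[0,0,0],[-0.004,0,0],-1],
  [[0,0,0],[-0.02,0,0],-1],
  [[0,0,0],[-0.022,0,-0.05],-1],
  [[0,0,0],[-0.022,0,-0.09],-1],
  [[0,0,0],[-0.022,0,-0.09],-1],
])

```text
t: 15.58
eef_pos: [560.6, -18.0, 103.3]
tcp_rot: [3.136, 0.0, 1.488]
ft_force: [-0.4, -0.1, -0.8]
opening: 0.007
grip_force: 0.0
```

>>> move_arm([
  [[0,0,-3],[0.035,-0.035,0],-1],
  [[0,0,-6],[0.075,-0.075,0],-1],
  [[0,0,-9],[0.11,-0.11,0],-1],
  [[0,0,-12.6],[0.141,-0.143,0],-1],
  [[0,0,-12.6],[0.141,-0.143,0],-1],
])

```text
t: 16.2
eef_pos: [426.3, 136.3, 100.0]
tcp_rot: [-3.139, -0.0, 1.712]
ft_force: [-0.5, -0.8, -0.6]
opening: 0.004
grip_force: 0.0
```

```bash
python3 - <<'E'
from h import *
s=readout.state(); print(np.round(s["eef_pos"],1),np.round(s["tcp_rot"],3),np.round(s["ft_force"],1))
for c in("scene","side"):
    p=eyes.read_camera(c)
    for r in eyes.cut_out(p,"trim")[:3]: print(c,np.round(r["uv"]),round(r["score"],2),np.round(atz(p,r["uv"],-150)))
    if c=="side": cv2.imwrite("pics/s5.png",cv2.resize(p["img"][180:340,120:333,::-1],None,fx=3.7,fy=3.7))
p=eyes.read_camera("wrist")
for r in eyes.cut_out(p,"knob")[:2]:
    m=r["mask"]&(p["img"].max(2)<60); u=np.argwhere(m).mean(0)[::-1]; print("wrist",round(r["score"],2),r["uv"],u,m.sum(),atz(p,u,49))
E
```

```text
[426.3 136.3 100. ] [-3.139 -0.     1.712] [-0.5 -0.8 -0.6]
scene [392. 239.] 0.89 [ 203.   50. -150.]
scene [310. 218.] 0.59 [ 358. -150. -150.]
scene [296. 168.] 0.24 [ 259. -371. -150.]
side [207. 337.] 0.85 [ 583.  234. -150.]
side [329. 252.] 0.81 [ 339.  -73. -150.]
side [326. 215.] 0.57 [ 352. -245. -150.]
wrist 0.9 [409.9, 267.0] [nan nan] 0 [nan nan nan]<stdin>:9: RuntimeWarning: Mean of empty slice.
  ret = um.true_divide(
```

View pics/s5.png

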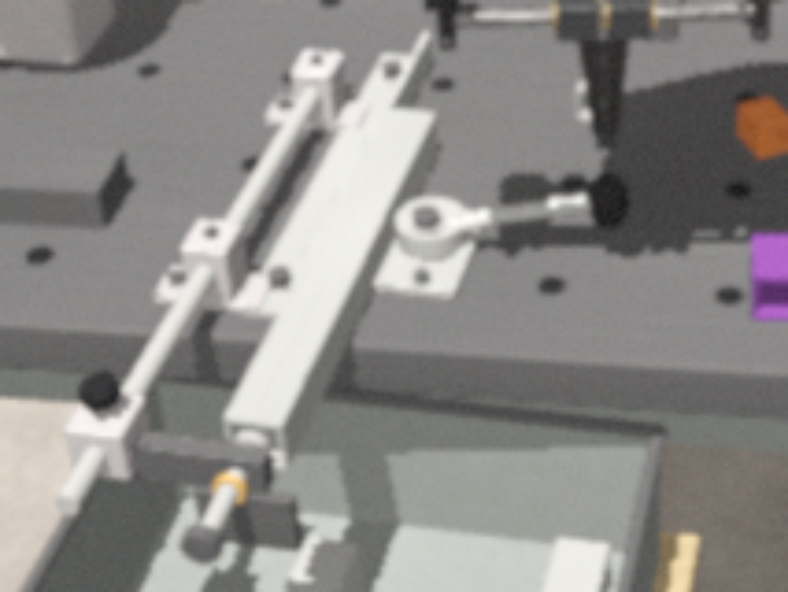

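The side view shows the trim in the bin, the tube seated at the head (250,440), and the lever and knob at (610,200) with the fingers behind. Going down beside the knob, and computing arc rows.

>>> move_arm([
  [[0,0,0],[0,0,0.04],-1],
  [[0,0,0],[0,0,0.075],-1],
  [[0,0,0],[0,0,0.075],-1],
])

```text
t: 16.88
eef_pos: [427.7, 134.5, 24.0]
tcp_rot: [-3.137, 0.0, 1.707]
ft_force: [-0.7, 0.1, 0.3]
opening: 0.002
grip_force: 0.0
```

```bash
cat > arc.py <<'E'
import sys; from h import *
s=readout.state(); P=np.array(s["eef_pos"])[:2]; yaw=s["tcp_rot"][2]; yaw0=1.489; piv=np.array([536,117.])
print(np.round(s["eef_pos"],1),np.round(s["tcp_rot"],3),np.round(s["ft_force"],1),"theta",yaw-yaw0)
X=np.array([np.cos(yaw),np.sin(yaw)]); Y=np.array([np.sin(yaw),-np.cos(yaw)])
for th in map(float,sys.argv[1:]):
    a=th-0.082; r=-np.array([np.cos(a),np.sin(a)]); t=np.array([-r[1],r[0]])
    d=piv+104*r-22*t-P; print(th,"az",round(-np.degrees(th+yaw0-yaw),1),"xy",np.round([d@X/1e3,d@Y/1e3],4))
E
python3 arc.py 0.22 0.3 0.35 .4 .45 .5
```

```text
[427.7 134.5  24. ] [-3.137  0.     1.707] [-0.7  0.1  0.3] theta 0.21844478354184704
0.22 az -0.1 xy [-0.0102  0.0008]
0.3 az -4.7 xy [-0.0186 -0.0006]
0.35 az -7.5 xy [-0.0238 -0.0011]
0.4 az -10.4 xy [-0.0292 -0.0014]
0.45 az -13.3 xy [-0.0345 -0.0014]
0.5 az -16.1 xy [-0.0398 -0.0012]
```

>>> move_arm([
  [[0,0,0],[-0.005,0,0],-1],
  [[0,0,0],[-0.009,0.0005,0],-1],
  [[0,0,-2],[-0.0125,0.0005,0],-1],
  [[0,0,-3.5],[-0.0155,0,0],-1],
  [[0,0,-4.7],[-0.0186,-0.0006,0],-1],
])

```text
t: 17.5
eef_pos: [430.9, 116.5, 26.2]
tcp_rot: [3.14, 0.0, 1.792]
ft_force: [0.8, 3.0, 0.6]
opening: 0.006
grip_force: 1.0
```

```bash
python3 arc.py .34 .39 .44 .49 .54
```

```text
[430.9 116.5  26.2] [3.14  0.    1.792] [0.8 3.  0.6] theta 0.3026641831402852
0.34 az -2.1 xy [-0.0044 -0.0021]
0.39 az -5.0 xy [-0.0097 -0.0029]
0.44 az -7.9 xy [-0.015  -0.0034]
0.49 az -10.7 xy [-0.0203 -0.0036]
0.54 az -13.6 xy [-0.0256 -0.0036]
```

>>> move_arm([
  [[0,0,-2.1],[-0.0044,-0.001,0],-1],
  [[0,0,-5],[-0.0097,-0.0025,0],-1],
  [[0,0,-7.9],[-0.015,-0.0034,0],-1],
  [[0,0,-10.7],[-0.0203,-0.0036,0],-1],
  [[0,0,-13.6],[-0.0256,-0.0036,0],-1],
])

```text
t: 18.12
eef_pos: [432.7, 90.7, 25.8]
tcp_rot: [3.141, 0.0, 2.03]
ft_force: [-0.6, 1.8, -0.3]
opening: 0.002
grip_force: 0.8
```

```bash
python3 arc.py .6 .65 .7 .75 .8
```

```text
[432.7  90.7  25.8] [3.141 0.    2.03 ] [-0.6  1.8 -0.3] theta 0.5410303589651593
0.6 az -3.4 xy [-0.0063 -0.0009]
0.65 az -6.2 xy [-0.0116 -0.0015]
0.7 az -9.1 xy [-0.0169 -0.0019]
0.75 az -12.0 xy [-0.0222 -0.002 ]
0.8 az -14.8 xy [-0.0275 -0.0019]
```

>>> move_arm([
  [[0,0,-3.4],[-0.0063,-0.0009,0],-1],
  [[0,0,-6.2],[-0.0116,-0.0015,0],-1],
  [[0,0,-9.1],[-0.0169,-0.0019,0],-1],
  [[0,0,-12],[-0.0222,-0.002,0],-1],
  [[0,0,-14.8],[-0.0275,-0.0019,0],-1],
])

```text
t: 18.75
eef_pos: [443.1, 65.2, 25.8]
tcp_rot: [3.141, 0.0, 2.288]
ft_force: [-0.3, 2.7, 0.6]
opening: 0.007
grip_force: 1.0
```

```bash
python3 arc.py .83 .86 .89 .92 .95
```

```text
[443.1  65.2  25.8] [3.141 0.    2.288] [-0.3  2.7  0.6] theta 0.799356190967927
0.83 az -1.8 xy [-0.0032 -0.0005]
0.86 az -3.5 xy [-0.0064 -0.001 ]
0.89 az -5.2 xy [-0.0095 -0.0014]
0.92 az -6.9 xy [-0.0127 -0.0018]
0.95 az -8.6 xy [-0.0159 -0.002 ]
```

>>> move_arm([
  [[0,0,-1.8],[-0.0032,-0.0005,0],-1],
  [[0,0,-3.5],[-0.0064,-0.001,0],-1],
  [[0,0,-5.2],[-0.0095,-0.0014,0],-1],
  [[0,0,-6.9],[-0.0127,-0.0018,0],-1],
  [[0,0,-8.6],[-0.0159,-0.002,0],-1],
])

```text
t: 19.38
eef_pos: [451.9, 51.9, 25.7]
tcp_rot: [3.142, 0.0, 2.438]
ft_force: [-0.5, 2.3, 1.3]
opening: 0.001
grip_force: 1.1
```

```bash
python3 arc.py .96 .97 .98 .99 1.0 1.01 1.02 1.03 1.04 1.05
```

```text
[451.9  51.9  25.7] [3.142 0.    2.438] [-0.5  2.3  1.3] theta 0.9493476620652535
0.96 az -0.6 xy [-0.0011 -0.0002]
0.97 az -1.2 xy [-0.0022 -0.0004]
0.98 az -1.8 xy [-0.0032 -0.0006]
0.99 az -2.3 xy [-0.0043 -0.0008]
1.0 az -2.9 xy [-0.0053 -0.001 ]
1.01 az -3.5 xy [-0.0064 -0.0011]
1.02 az -4.0 xy [-0.0074 -0.0013]
1.03 az -4.6 xy [-0.0085 -0.0014]
1.04 az -5.2 xy [-0.0095 -0.0016]
1.05 az -5.8 xy [-0.0106 -0.0017]
```

>>> move_arm([
  [[0,0,-0.6],[-0.0011,-0.0002,0],-1],
  [[0,0,-1.2],[-0.0022,-0.0004,0],-1],
  [[0,0,-1.8],[-0.0032,-0.0006,0],-1],
  [[0,0,-2.3],[-0.0043,-0.0008,0],-1],
])

```text
t: 19.88
eef_pos: [454.7, 48.7, 25.7]
tcp_rot: [3.141, 0.0, 2.477]
ft_force: [-0.8, 2.5, 0.9]
opening: 0.006
grip_force: 1.1
```

>>> move_arm([
  [[0,0,-0.6],[-0.0011,-0.0002,0],-1],
  [[0,0,-1.2],[-0.0022,-0.0004,0],-1],
  [[0,0,-1.7],[-0.0032,-0.0005,0],-1],
])

```text
t: 20.25
eef_pos: [456.8, 46.3, 25.6]
tcp_rot: [-3.142, -0.0, 2.507]
ft_force: [-1.6, 2.7, 1.4]
opening: 0.006
grip_force: 1.2
```

>>> move_arm([
  [[0,0,-0.6],[-0.0011,-0.0001,0],-1],
  [[0,0,-1.2],[-0.0022,-0.0003,0],-1],
])

```text
t: 20.5
eef_pos: [458.3, 44.7, 25.6]
tcp_rot: [-3.141, -0.0, 2.528]
ft_force: [-1.0, 1.4, 1.2]
opening: 0.005
grip_force: 1.2
```

>>> move_arm([
  [[0,0,-0.6],[-0.0011,-0.0001,0],-1],
  [[0,0,-1.2],[-0.0022,-0.0003,0],-1],
])

```text
t: 20.75
eef_pos: [459.9, 43.2, 25.6]
tcp_rot: [-3.141, -0.0, 2.549]
ft_force: [-2.8, 1.5, 1.4]
opening: 0.007
grip_force: 1.2
```

>>> move_arm([
  [[0,0,-0.6],[-0.0011,-0.0001,0],-1],
  [[0,0,-1.2],[-0.0022,-0.0003,0],-1],
])

```text
t: 21.0
eef_pos: [461.5, 41.7, 25.6]
tcp_rot: [-3.141, -0.0, 2.57]
ft_force: [-2.4, 0.6, 1.8]
opening: 0.004
grip_force: 1.5
```

>>> move_arm([
  [[0,0,-0.6],[-0.0011,-0.0001,0],-1],
  [[0,0,-1.2],[-0.0022,-0.0003,0],-1],
])

```text
t: 21.25
eef_pos: [463.1, 40.3, 25.6]
tcp_rot: [-3.141, -0.001, 2.591]
ft_force: [-3.7, 0.7, 2.2]
opening: 0.007
grip_force: 1.9
```

>>> move_arm([
  [[0,0,-0.6],[-0.0011,-0.0001,0],-1],
  [[0,0,-1.2],[-0.0022,-0.0003,0],-1],
])

```text
t: 21.5
eef_pos: [464.8, 38.9, 25.6]
tcp_rot: [-3.141, -0.001, 2.612]
ft_force: [-5.6, 0.1, 1.3]
opening: 0.005
grip_force: 2.3
```

>>> move_arm([
  [[0,0,-0.6],[-0.0011,-0.0001,0],-1],
  [[0,0,-1.2],[-0.0022,-0.0003,0],-1],
])

```text
t: 21.75
eef_pos: [466.3, 37.5, 25.5]
tcp_rot: [-3.141, -0.001, 2.633]
ft_force: [-6.1, 0.1, 1.7]
opening: 0.003
grip_force: 2.8
```

>>> move_arm([
  [[0,0,-0.6],[-0.0011,-0.0001,0],-1],
  [[0,0,-1.2],[-0.0022,-0.0003,0],-1],
])

```text
t: 22.0
eef_pos: [467.9, 36.2, 25.5]
tcp_rot: [-3.141, -0.001, 2.654]
ft_force: [-6.3, -0.1, 2.7]
opening: 0.003
grip_force: 3.0
```

>>> move_arm([
  [[0,0,-0.6],[-0.0011,-0.0001,0],-1],
  [[0,0,-1.2],[-0.0022,-0.0003,0],-1],
  [[0,0,-1.2],[-0.0022,-0.0003,0],-1],
])

```text
t: 22.38
eef_pos: [469.6, 34.9, 25.5]
tcp_rot: [-3.141, -0.002, 2.674]
ft_force: [-6.5, -1.8, 2.4]
opening: 0.003
grip_force: 3.1
```

>>> move_arm([
  [[0,0,-0.6],[-0.0011,-0.0001,0],-1],
  [[0,0,-1.2],[-0.0022,-0.0003,0],-1],
  [[0,0,-1.2],[-0.0022,-0.0003,0],-1],
])

```text
t: 22.75
eef_pos: [471.2, 33.6, 25.5]
tcp_rot: [-3.141, -0.002, 2.695]
ft_force: [-7.8, -2.0, 4.1]
opening: 0.004
grip_force: 3.5
```

>>> move_arm([
  [[0,0,-0.6],[-0.0011,-0.0001,0],-1],
  [[0,0,-1.2],[-0.0022,-0.0003,0],-1],
  [[0,0,-1.2],[-0.0022,-0.0003,0],-1],
])

```text
t: 23.12
eef_pos: [473.1, 32.3, 25.5]
tcp_rot: [-3.141, -0.002, 2.716]
ft_force: [-7.5, -1.7, 2.6]
opening: 0.005
grip_force: 3.3
```

The push is about 8 N against 2.5 N free, so the tube is clamped firmly. Backing off, lifting, and checking that nothing crept.

>>> move_arm([
  [[0,0,0],[0.003,0,0],-1],
  [[0,0,0],[0.02,0,0],-1],
  [[0,0,0],[0.025,0,-0.05],-1],
  [[0,0,0],[0.025,0,-0.1],-1],
  [[0,0,0],[0.025,0,-0.1],-1],
])

```text
t: 23.75
eef_pos: [452.2, 43.2, 128.5]
tcp_rot: [3.139, 0.006, 2.716]
ft_force: [0.2, -0.1, -1.5]
opening: 0.005
grip_force: 0.0
```

```bash
python3 - <<'E'
from h import *
s=readout.state(); print(np.round(s["eef_pos"],1),np.round(s["ft_force"],1))
for c in ("scene","side"):
    p=eyes.read_camera(c)
    for n in("bar","trim","knob","stop"):
        for r in eyes.cut_out(p,n)[:2]:
            z=-150 if n=="trim" else 30
            print(c,n,round(r["score"],2),np.round(r["uv"]),cv2.boundingRect(cv2.findNonZero(r["mask"].astype(np.uint8))),np.round(atz(p,r["uv"],z)))
    old=cv2.imread("pics/s5.png")
    if c=="side":
        new=cv2.resize(p["img"][180:340,120:333,::-1],None,fx=3.7,fy=3.7)
        g=lambda a:cv2.cvtColor(a[360:520,60:310],cv2.COLOR_BGR2GRAY).astype(np.float32)
        print("shift stop/front px(x3.7)",cv2.phaseCorrelate(g(old),g(new)))
E
```

```text
[452.2  43.2 128.5] [ 0.2 -0.1 -1.5]
scene bar 0.69 [325. 306.] (280, 241, 80, 108) [588. 204.  30.]
scene trim 0.86 [393. 238.] (382, 230, 22, 22) [ 197.   47. -150.]
scene trim 0.49 [310. 217.] (303, 209, 12, 13) [ 355. -155. -150.]
scene knob 0.91 [315. 260.] (306, 225, 22, 54) [536.  97.  30.]
scene stop 0.69 [345. 355.] (318, 342, 60, 35) [623. 310.  30.]
side bar 0.7 [208. 259.] (179, 210, 59, 97) [575. 195.  30.]
side trim 0.69 [329. 255.] (323, 244, 16, 23) [ 337.  -63. -150.]
side trim 0.61 [209. 338.] (197, 324, 20, 27) [ 580.  236. -150.]
side knob 0.85 [243. 235.] (224, 205, 43, 46) [518. 111.  30.]
side stop 0.87 [166. 305.] (137, 281, 57, 52) [618. 328.  30.]
shift stop/front px(x3.7) ((-0.06729289907262626, -0.06749340085433175), 0.6305800265312195)
```

The tube and stop haven't moved, the trim is at rest in the bin, and the lever is clamped with the robot clear. Handing in.

```bash
python3 -c "
from cell import env; print(env.job_done())"
```

```text
the job is handed in; nothing more can be done
None
```

The job is handed in, with no verdict returned: the trimming is in the bin, the tube is snug on the stop (about 6 N), and the cam is clamped (about 8 N push against 2.5 N free) with the robot clear.

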